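# Make ready the cassette magazine for refilling

## Robot

A 6-joint arm with a two-finger parallel gripper is mounted at the origin on the work surface. World frame = base frame: x ahead of the robot, y to its left, z up, the work surface at z = 0. Lengths are in m, angles in degrees, forces in N, time in s.
With the tool pointing down it reaches from about 0.3 to 0.85 m from the base axis. Payload 5.4 kg.
Tool frame: the origin (TCP) lies on the centre line of the jaws, within the pads' length; the fingertips stand 19 mm ahead of it and the grasp point (between the pads) is the TCP; x points along the fingers, y is the direction in which the jaws open and shut, and the axes are right-handed (so a half turn about x gives the same grasp; the last joint's range is limited). The gripper opens to 85 mm and grips with 20 to 120 N. Pads are 22 mm wide; open, the fingers measure 114 mm over their backs; the gripper's body (76 mm by 85 mm) begins 54 mm behind the grasp point. The pads swing forward as they close: fully open they stand 13 mm farther back than shut.
Start: joints at [-81.251, 9.076, 91.501, -0, 79.423, -12.038], TCP at [0.204, -0.538, 0.222] pointing down, gripper open.
Joint ranges: [-166.64, 166.64], [-54.1, 131.32], [10.49, 154.53], [-73.88, 253.88], [9.74, 151.15], [-171.62, 171.62]. Speed limits (degrees/s): [147.25, 147.25, 180, 180, 180, 180].

## Interface

Orientations are given as [roll, pitch, yaw] about the fixed x, y, z axes, in that order (R = Rz(yaw) Ry(pitch) Rx(roll)).
In Python, from cell import get_state, read_camera, finish_job gives the robot as it stands.
- The arm moves only by the shell command python3 -m inch 'ROWS'. ROWS is a JSON object of lists of equal length, an entry for each row: "xyz": the shift along the tool's x, y, z in cm, a list of three; "spin": the turn about the tool's x in degrees; "fingers": the opening, from 0 (shut) to 1 (fully open). A call has exactly 10 rows; each row is the pose to reach, as a shift and turn from the pose commanded when the call began, along the tool's axes at that moment; what a row does not reach only later rows make up. A row lasts 1/12 s, in which the tool goes at most 41.7 mm and 7.16 degrees, less where a joint would pass 70% of its speed; a pose out of reach is approached as far as the arm can. A call with a gripper value outside its range is refused whole. The fingers move at their own pace and stop on an object; the grip force is fixed at half the most. Time passes only in rows, so rows that repeat a pose let the fingers close, or fill a call up. It gives the time, the measured TCP pose, the force and the opening at its end, in the units of the state.
- get_state(): the state, without advancing time (a new reading comes with each control period).
- read_camera(name): name is "side" or "top" or "wrist"; returns a dict with "image" (384x512x3 uint8, red, green, blue), "vfov" (degrees; the focal length in pixels is half the picture's height over the tangent of half this angle, whatever the lens; pixels are square), "cx", "cy" (the principal point, pixels), "view" (4x4, takes a point from world to camera coordinates). Camera axes: x right, y up, looking along -z (the intrinsics and any distortion apply to the point x, -y, -z); pixel columns grow to the right and rows downward; lengths in m; the calibration is good to about 2 mm. A picture is of the moment at which its call begins. There is no depth.
- finish_job(): hands the job in, once; it reports no verdict.
The state is a dict: "t": time; "qpos": joint angles; "qd": joint speeds; "tau": joint torques, N m; "eef_pos": TCP position; "tool_rot": TCP orientation; "ft_force": force on the tool from outside, world axes, zero at the start; "ft_torque": the same for the moment, N m; "opening": finger opening in m.
Only numpy, scipy, OpenCV 4.12 (cv2) and the standard library are available. Lean on these libraries where they do the work, as an engineer would, in place of code of your own. Each camera call takes 0.05 s, during which the arm holds its last target.

## Task

The pink cassettes in the cassette printer are running low. Slide the clear cover of the pink magazine fully open, all the way in under the printer's bridge, then draw that magazine's sprung pull rod out until its yellow ring has just come fully clear of the black collar, and finish holding the rod there so that a colleague can drop in the new stack. Leave the white magazine and the other things on the bench as they are.

Things in the scene. Friction and masses are not known exactly. Their poses are not given: they have to be found in the camera images.
- pink_magazine: magazine with pink cassettes and a pink grip on its pull rod; one of two alike (places swapped at random, 120 mm apart) docked in the printer; fixed. Origin: lane centre line, bench level, below the front edge of the printer's bridge. +x runs along the lane into the printer, the rod is pulled to -x, z up. Channel x -150 to 65 mm, 56 wide, 86 high.
- pink_cover (a joint): how far the pink magazine's clear cover has been slid towards the printer (m): 0 shut, 0.095 fully open at its stop; it starts up to 0.02 ajar. Slides along the magazine's +x with about 2 N of friction and stays where it is left. Cover plate 118 x 47 x 4 mm, top at z 81 mm.
- pink_tab (a point): centre of the top of the dark finger tab at the cover's end nearest the pull rod, 105 mm above the bench; tab 16 mm along the lane, 30 mm across it, 24 mm tall above the cover plate; moves with the cover. With the cover open it stands 40 mm before the bridge.
- pink_rod (a joint): how far the pink magazine's rod is drawn out (m): 0 home, 0.105 its end stop. An inner spring pulls it back home: 4 N at 0, 12 N at 0.08 (100 N/m). The 8 mm wide yellow ring on the rod is hidden in the tube at 0, begins to show at the collar's mouth at 0.072, is fully clear at 0.080.
- pink_grip (a point): middle of the rod's pink, grooved grip, on the rod's axis, 58 mm above the bench; grip 20 mm dia and about 40 mm long (from 4 mm outside the collar's mouth, when home, to the pink end flange, 36 mm dia and 8 mm thick); moves with the rod along the magazine's -x.
- pink_mouth (a point): centre of the mouth of the pink magazine's black collar (28 mm dia, 10 long), where the rod comes out, 250 mm before the magazine's origin and 58 mm above the bench; behind it a tube 22 mm dia, with a foot 17 to 51 mm behind the mouth, 50 mm wide. Free bench below the grip.
- white_magazine: magazine with white cassettes and a white grip on its pull rod; one of two alike (places swapped at random, 120 mm apart) docked in the printer; fixed. Origin: lane centre line, bench level, below the front edge of the printer's bridge. +x runs along the lane into the printer, the rod is pulled to -x, z up. Leave alone.
- white_cover (a joint): the white magazine's cover, as pink_cover; starts shut; leave alone
- white_rod (a joint): the white magazine's rod, as pink_rod; starts home; leave alone
- printer: cassette printer, fixed, light grey; frame as the magazines' but midway between the lanes. Low bridge (the overhang) across both lanes x 0 to 66 mm, y -135 to 135, underside z 88, top z 130; casing x 65 to 335, y -165 to 165, 240 high; small delivery tray on its +y side out to y 224, 54 high
- refill: bystander, loose on the bench; origin at the centre of its underside; the new stack of 12 pink cassettes in an open cardboard sleeve, 84 x 44 x 30 mm
- cassette_a: bystander, loose on the bench; origin at the centre of its underside; single pink cassette 40 x 28 x 6 mm
- cassette_b: bystander, loose on the bench; origin at the centre of its underside; single pink cassette 40 x 28 x 6 mm
- pot_a: bystander, loose on the bench; origin at the centre of its underside; clear specimen pot with a white cap, 38 dia x 52 mm
- pot_b: bystander, loose on the bench; origin at the centre of its underside; specimen pot as pot_a
- pot_c: bystander, loose on the bench; origin at the centre of its underside; specimen pot as pot_a

How it is judged:
By the outcome, as a careful person would: the job done as asked, in the order asked, and still so for the second after the job is handed in, while the arm keeps its last pose, push and grip.
It also fails if it takes over 42 s, if anything falls off the work surface, if the arm or the gripper's body presses on something with over 40 N, if the wrist force passes 120 N, or if a joint passes its speed limit or range.

## Working session

There is one attempt and no reset: what is moved stays moved. The work goes in short steps, Python scripts to look and compute and a shell command to move; the robot and the scene stay as the last step left them, time stands still between calls to the robot, and variables do not carry over. Pictures are saved under pics/ and viewed, and the job is handed in when it is done.

```bash
mkdir -p pics; ls; python3 - <<'E'
from cell import get_state, read_camera
import cv2
s=get_state(); print({k:s[k] for k in('t','eef_pos','tool_rot','opening')})
for n in('side','top','wrist'):
    c=read_camera(n); cv2.imwrite(f'pics/{n}0.png',cv2.cvtColor(c['image'],cv2.COLOR_RGB2BGR))
    print(n,{k:v for k,v in c.items() if k!='image'})
E
```

```text
pics
{'t': 0.0, 'eef_pos': array([ 0.20394411, -0.536965  ,  0.22120343]), 'tool_rot': array([-102.11224331,   89.89089917,   98.67446845]), 'opening': 0.08554921971325}
side {'vfov': 49.77975170803768, 'cx': 253.49466748234693, 'cy': 191.52654273336492, 'view': array([[-0.68929939,  0.72447393,  0.00196586,  0.45746708],
       [-0.4473529 , -0.42776435,  0.78542539,  0.13469674],
       [ 0.56986115,  0.54051381,  0.61895322, -1.33855566],
       [ 0.        ,  0.        ,  0.        ,  1.        ]])}
top {'vfov': 55.66139660882226, 'cx': 251.77160049745473, 'cy': 189.00874038157536, 'view': array([[ 0.02784311, -0.99920761, -0.02844136, -0.09246963],
       [ 0.99880964,  0.02666951,  0.0408417 , -0.55736681],
       [-0.04005083, -0.02954466,  0.99876075, -1.026464  ],
       [ 0.        ,  0.        ,  0.        ,  1.        ]])}
wrist {'vfov': 69.76635596835304, 'cx': 255.7562944002578, 'cy': 189.5680071852058, 'view': array([[ 0.35654705, -0.93427541, -0.00191467, -0.57334993],
       [ 0.89991305,  0.34398262, -0.26801577,  0.03723317],
       [ 0.25105915,  0.0938372 ,  0.96341262, -0.37829558],
       [ 0.        ,  0.        ,  0.        ,  1.        ]])}
```

View pics/top0.png

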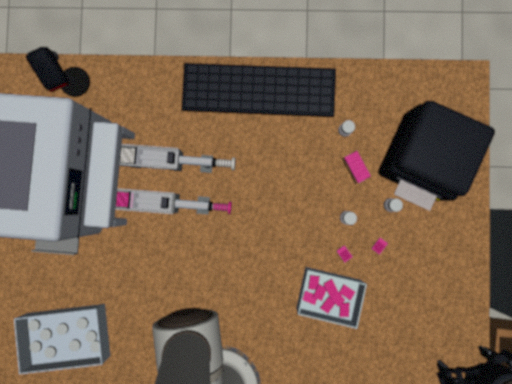

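View pics/side0.png

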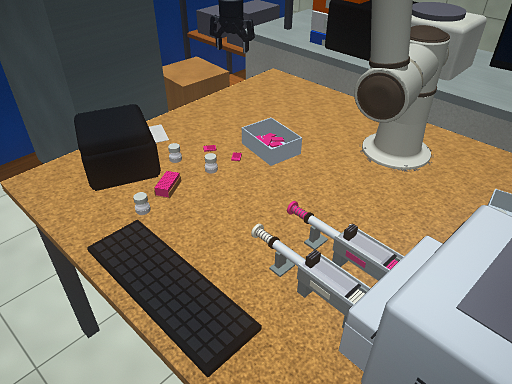

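View pics/wrist0.png

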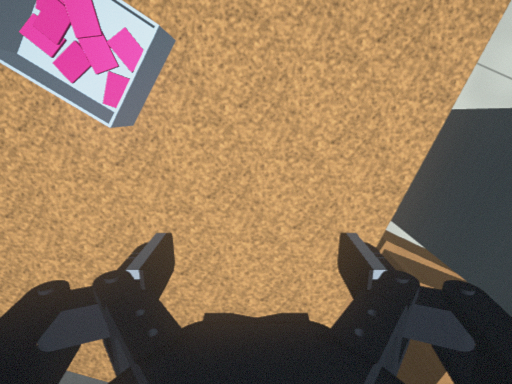

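```bash
cat > h.py <<'E'
import numpy as np, cv2
from cell import get_state, read_camera
from scipy.spatial.transform import Rotation as R
def f(c): return 192/np.tan(np.radians(c['vfov']/2))
def ray(c,u,v):
    d=np.array([(u-c['cx'])/f(c),-(v-c['cy'])/f(c),-1]); V=c['view']
    return -V[:3,:3].T@V[:3,3], V[:3,:3].T@d
def plane(c,u,v,z):
    o,d=ray(c,u,v); return o+d*(z-o[2])/d[2]
def proj(c,p):
    V=c['view'];q=V[:3,:3]@p+V[:3,3]; return np.array([c['cx']+f(c)*q[0]/-q[2], c['cy']-f(c)*q[1]/-q[2]])
def tri(c1,p1,c2,p2):
    o1,d1=ray(c1,*p1);o2,d2=ray(c2,*p2)
    A=np.stack([d1,-d2],1);t=np.linalg.lstsq(A,o2-o1,rcond=None)[0]
    a=o1+d1*t[0];b=o2+d2*t[1];return (a+b)/2,np.linalg.norm(a-b)
def pink(im):
    h=cv2.cvtColor(im,cv2.COLOR_RGB2HSV)
    return cv2.inRange(h,(155,120,80),(175,255,255))
def tool():
    s=get_state(); return s,R.from_euler('xyz',s['tool_rot'],degrees=True).as_matrix()
def crop(c,n,x0,y0,x1,y1,k):
    im=cv2.resize(c['image'][y0:y1,x0:x1],None,fx=k,fy=k,interpolation=cv2.INTER_CUBIC)
    cv2.imwrite('pics/'+n,cv2.cvtColor(im,cv2.COLOR_RGB2BGR))
E
python3 - <<'E'
from h import *
s,T=tool(); print(np.round(T,3))
for n,b in(('top',(90,130,250,230,5)),('side',(240,190,410,310,4))):
    c=read_camera(n); m=pink(c['image'])
    k,l,st,ce=cv2.connectedComponentsWithStats(m)
    for i in range(1,k):
        if st[i][4]>8: print(n,st[i],ce[i].round(1))
    crop(c,n+'1.png',*b)
    if n=='top':
        for i in range(1,k):
            if st[i][4]>8 and 195<ce[i][1]<215 and ce[i][0]<250:
                ys,xs=np.where(l==i); print(plane(c,*ce[i],.058),[plane(c,x,ys[xs==x].mean(),.058).round(4) for x in (xs.min(),xs.max())])
E
```

```text
[[-0.     0.355 -0.935]
 [ 0.001 -0.935 -0.355]
 [-1.    -0.001 -0.   ]]
top [344 151  27  32 458] [356.9 166.5]
top [116 192  13  15 178] [122.1 199.1]
top [213 202  19  12 128] [223.  206.8]
top [372 238  15  16 145] [379.2 245.4]
top [337 246  15  16 147] [344.  253.5]
top [303 276  51  40 921] [328.7 295.2]
[0.52067557 0.27626718 0.058     ] [array([0.5152, 0.293 , 0.058 ]), array([0.5227, 0.26  , 0.058 ])]
[ 0.50718099 -0.00179609  0.058     ] [array([0.5141, 0.0257, 0.058 ]), array([ 0.5141, -0.0234,  0.058 ])]
side [256 133  28  14 227] [270.8 139.5]
side [203 145  13   7  68] [209.4 147.8]
side [231 152  11   9  72] [235.9 156.4]
side [155 171  25  26 364] [165.6 183.2]
side [287 201  21  18 154] [295.5 209.2]
side [346 250  20  18 121] [355.2 258.8]
side [386 259  12  11  62] [391.6 263.9]
```

View pics/top1.png

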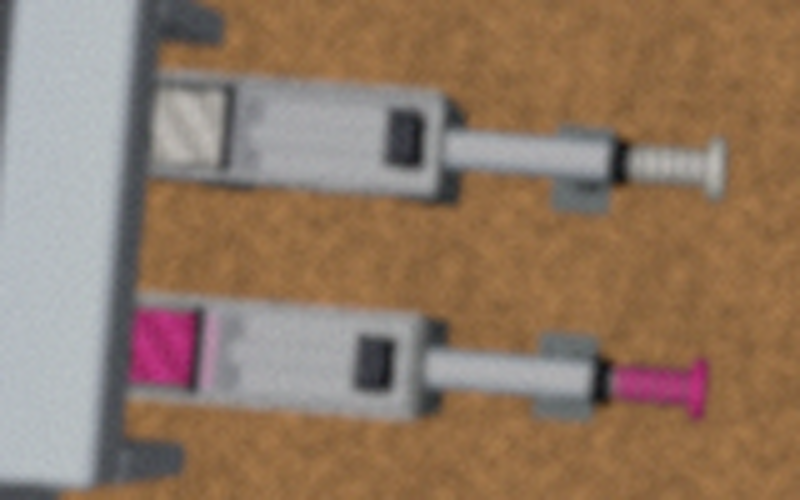

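View pics/side1.png

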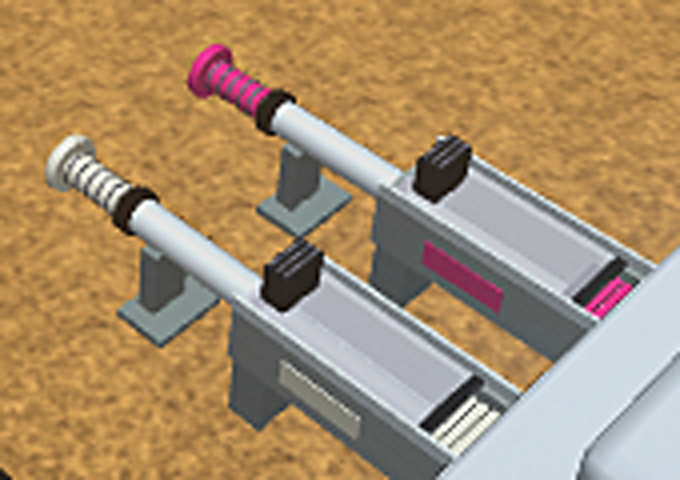

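```bash
python3 - <<'E'
from h import *
c=read_camera('top');d=read_camera('side')
print('cam',-c['view'][:3,:3].T@c['view'][:3,3],-d['view'][:3,:3].T@d['view'][:3,3])
for n,cc,b in(('top',c,(150,145,225,215)),('side',d,(260,205,365,275))):
    x0,y0,x1,y1=b
    g=cc['image'][y0:y1,x0:x1].max(2); m=(g<75).astype(np.uint8)
    k,l,st,ce=cv2.connectedComponentsWithStats(m)
    for i in range(1,k):
        if st[i][4]>8: print(n,st[i]+[x0,y0,0,0,0],(ce[i]+[x0,y0]).round(2))
crop(d,'s2.png',335,215,385,255,16); crop(c,'t2.png',150,185,240,220,8)
crop(d,'s3.png',280,195,330,235,16)
E
```

```text
cam [ 0.51816725 -0.10785819  1.04532581] [1.13837962 0.44970331 0.72180978]
top [180 151   3   4   9] [180.78 152.89]
top [168 153   7  10  56] [171.   157.48]
top [212 158   4   9  26] [213.38 162.31]
top [177 164   5   7  22] [179.32 167.05]
top [176 195   3   4  12] [177.  196.5]
top [162 198   7  10  51] [164.86 202.63]
top [208 202   4   9  29] [209.76 206.17]
top [174 208   4   4  12] [175.5  209.67]
side [304 213  10  11  50] [307.24 217.2 ]
side [343 224  15  17 130] [349.87 232.61]
side [315 229   5   7   9] [317.89 231.33]
side [268 237  12  12  61] [272.23 241.38]
side [305 247  16  21 156] [312.5  258.99]
side [275 254  11  14  29] [280.93 261.31]
```

View pics/s2.png

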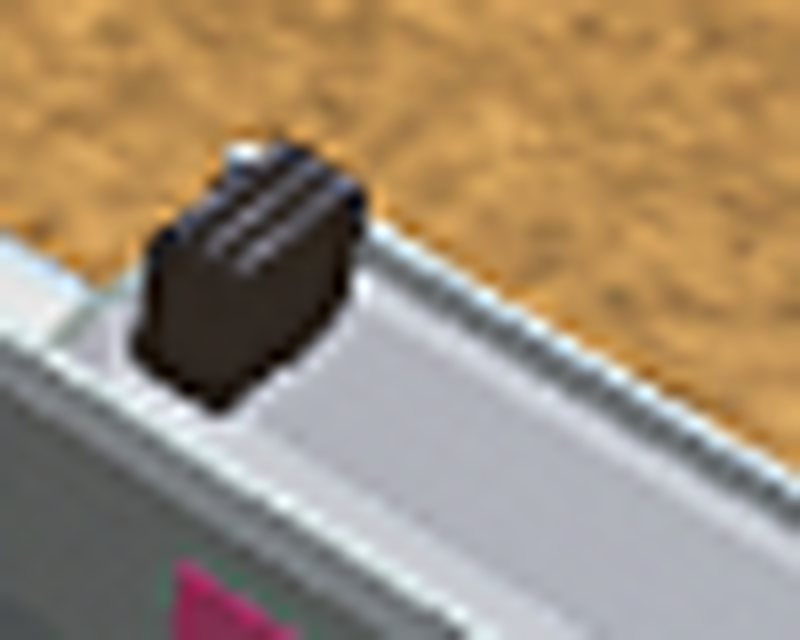

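View pics/t2.png

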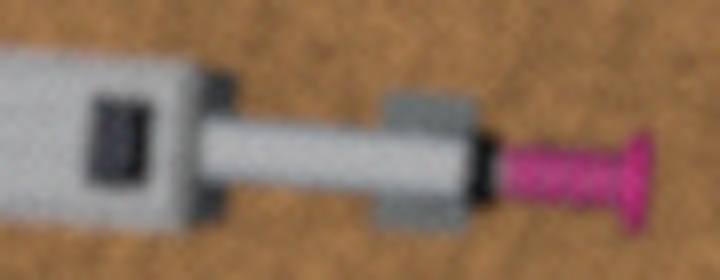

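View pics/s3.png

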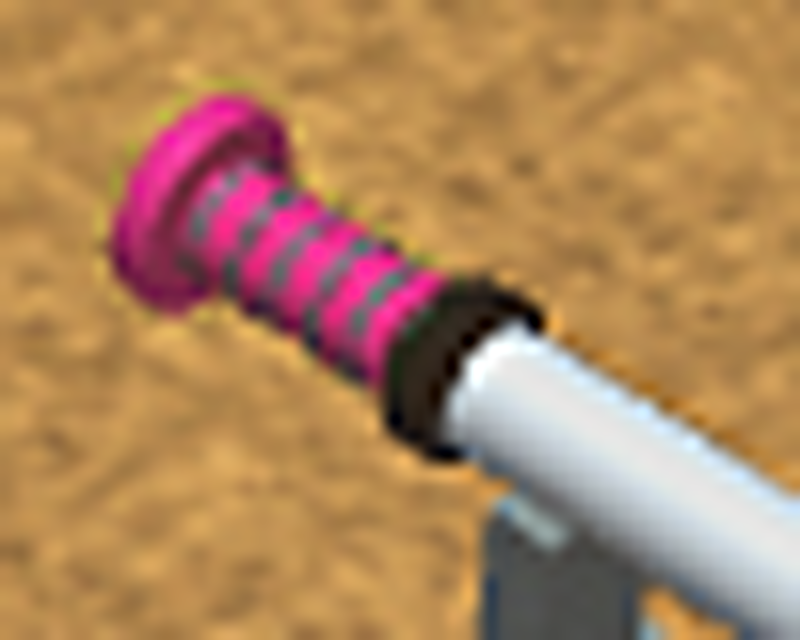

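```bash
python3 - <<'E'
from h import *
c=read_camera('top');d=read_camera('side')
print('collar top',plane(c,209.76,206.17,.058)); 
print('collar tri',tri(c,(209.76,206.17),d,(308.8,218.2)))
tab=plane(c,164.4,202.5,.105); print('tab top',tab,'side',plane(d,350.65,227.65,.105), tri(c,(164.4,202.5),d,(350.65,227.65)))
fl=plane(c,230,207.2,.058); print('flange',fl)
wt=plane(c,170.6,157.3,.105); wc=plane(c,213.38,162.31,.058); print('white tab',wt,'collar',wc)
# flange in side: centre 
print('flange tri',tri(c,(229.2,207.2),d,(280+210/16-.5,195+200/16-.5)))
for a,b in((fl,tab),(plane(c,209.76,206.17,.058),tab),(wc,wt)):
    v=(b-a)[:2]; print(np.degrees(np.arctan2(v[1],v[0])),np.linalg.norm(v))
E
```

```text
collar top [0.50797519 0.03440011 0.058     ]
collar tri (array([0.50780159, 0.03500578, 0.05503301]), np.float64(0.0004537239930321738))
tab top [0.51467484 0.14638298 0.105     ] side [0.51655277 0.15067402 0.105     ] (array([0.51400123, 0.1482518 , 0.10157458]), np.float64(0.002248276961319509))
flange [ 0.50672839 -0.020869    0.058     ]
white tab [0.63315273 0.13451711 0.105     ] collar [0.62799812 0.02837275 0.058     ]
flange tri (array([ 0.50601638, -0.01792717,  0.05818531]), np.float64(0.00202990262387644))
87.27981582470368 0.1674406482556481
86.57621628667421 0.11218310798976924
87.2197672692288 0.10626944410424093
```

```bash
python3 -m inch '{"xyz":[[0,-1,-1],[0,-3,-3],[0,-6,-6],[0,-9,-9],[0,-12,-12],[0,-15,-15],[0,-18,-18],[0,-21,-21],[0,-23,-23],[0,-24,-25]],"spin":[-5,-11,-18,-25,-32,-39,-46,-53,-60,-66.3],"fingers":[0,0,0,0,0,0,0,0,0,0]}'
python3 - <<'E'
from h import *
s,T=tool(); print(np.round(T,3),s['eef_pos'],s['qpos'],s['t'])
print('to go cm',T.T@(np.array([.5115,.105,.18])-s['eef_pos'])*100)
E
```

```text
t: 1.28
eef_pos: [0.353, -0.2214, 0.2223]
tool_rot: [127.4, 90.0, 34.9]
ft_force: [-0.8, -0.1, -0.1]
opening: -0.0002
[[ 0.     0.999 -0.043]
 [ 0.    -0.043 -0.999]
 [-1.     0.    -0.   ]] [ 0.35297288 -0.22138099  0.22232691] [-4.88437558e+01 -1.58372634e+01  1.15281755e+02  3.05576964e-02
  8.05522087e+01 -4.63832143e+01] 1.2833
to go cm [  4.2494553   14.43220094 -33.28848725]
```

```bash
python3 -m inch '{"xyz":[[0,0.6,-1.5],[0,2,-4.5],[0,3.5,-8],[0,5,-12],[0,7,-16],[1,9,-20],[2,11,-24],[3,13,-28],[3.7,14,-31],[4.2,14.3,-33.2]],"spin":[0,0,0,0,0,0,0,0,0,0],"fingers":[0,0,0,0,0,0,0,0,0,0]}'
python3 - <<'E'
from h import *
s,T=tool(); print(np.round(T,3),s['eef_pos'],s['qpos'],s['t'])
for n in('top','side','wrist'):
    c=read_camera(n); p=s['eef_pos']; print(n,proj(c,p),proj(c,p+[0,0,-.019]))
    if n=='side': crop(c,'side3.png',240,130,440,280,4)
    else: cv2.imwrite(f'pics/{n}3.png',cv2.cvtColor(c['image'],cv2.COLOR_RGB2BGR))
E
```

```text
t: 2.12
eef_pos: [0.5133, 0.1027, 0.1795]
tool_rot: [150.7, 90.0, 57.9]
ft_force: [0.7, -0.4, 0.2]
opening: -0.0002
[[ 0.     0.999 -0.049]
 [ 0.001 -0.049 -0.999]
 [-1.     0.    -0.001]] [0.51329474 0.10273937 0.17949312] [-1.94505395e+00  3.50791724e+00  1.02498291e+02  3.82795804e-02
  7.39724250e+01  8.79194351e-01] 2.1167
top [174.11254656 203.46470672] [175.98970398 203.4735811 ]
side [337.46066529 190.5369226 ] [336.33529538 197.47953203]
wrist [260.7381938  232.91359388] [260.33016545 220.91392531]
```

View pics/side3.png

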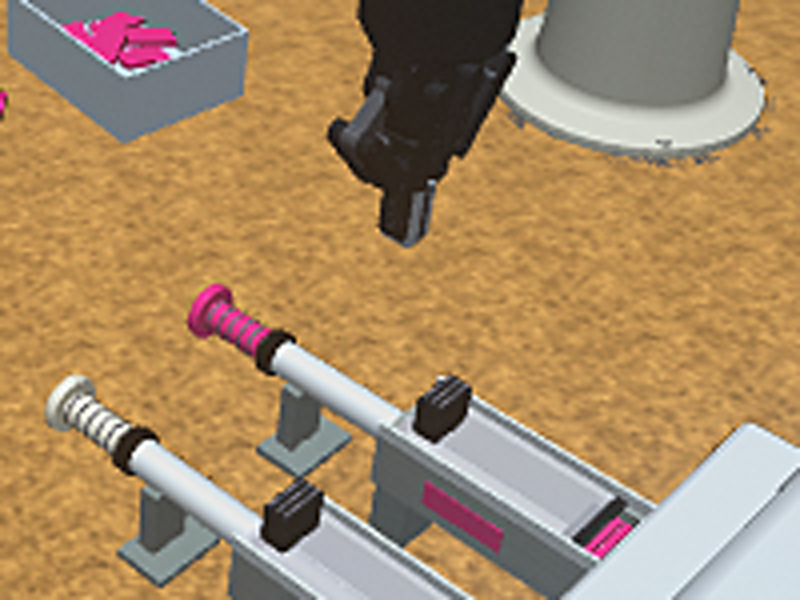

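View pics/wrist3.png

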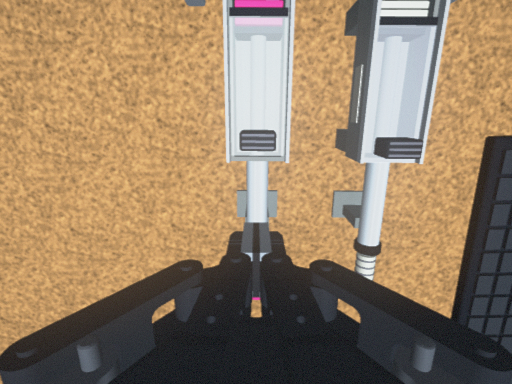

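```bash
python3 - <<'E'
from h import *
s,T=tool(); print(s['eef_pos'],s['t'],s['qd'].round(2))
c=read_camera('side'); crop(c,'side4.png',310,150,380,205,11)
p=s['eef_pos']
for d in (0,-.019):
  q=proj(c,p+[0,0,d]); print((q-[310,150]+.5)*11)
E
```

```text
[0.51187165 0.10165697 0.1793481 ] 2.2667 [-3.12 -1.97  0.47 -0.82  0.24 -0.89]
[307.02479  446.330764]
[294.6734725  522.63922127]
```

View pics/side4.png

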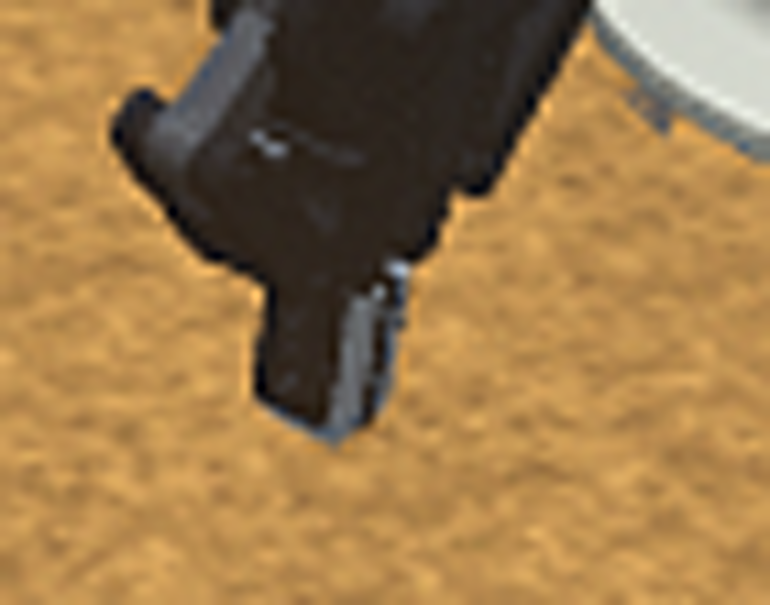

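View pics/top3.png

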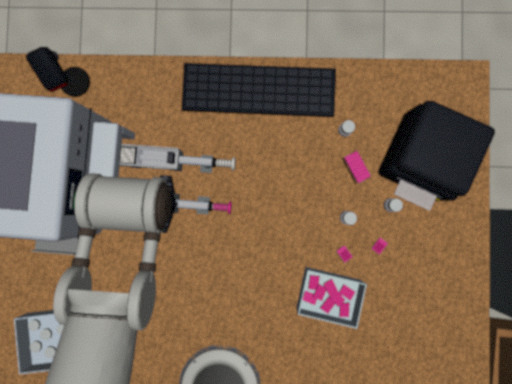

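```bash
python3 - <<'E'
from h import *
s,T=tool()
c=read_camera('wrist'); crop(c,'w4.png',210,100,310,240,4)
print(s['eef_pos'],'cam',-c['view'][:3,:3].T@c['view'][:3,3])
# tab top: front and back edges
for uv in((258,131),(258,136)): print(plane(c,*uv,.105))
for p in((.5076,.0294,.058),(.5136,.147,.105)): print(proj(c,np.array(p)))
d=read_camera('side'); cv2.imwrite('pics/side5.png',cv2.cvtColor(d['image'],cv2.COLOR_RGB2BGR))
E
```

```text
[0.51211384 0.10033316 0.17994683] cam [0.51404199 0.16835077 0.33189627]
[0.51486922 0.15420846 0.105     ]
[0.51469036 0.15023717 0.105     ]
[256.21718319 244.92369195]
[256.84143714 140.0957415 ]
```

View pics/w4.png

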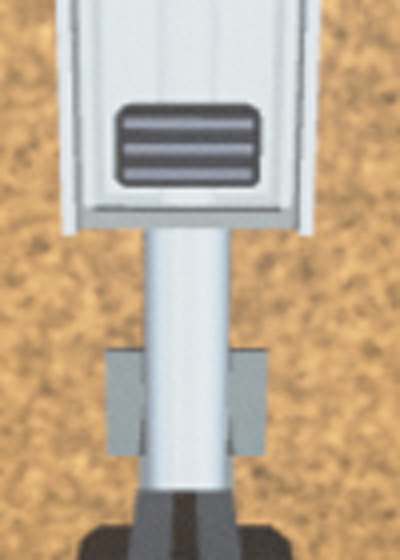

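View pics/side5.png

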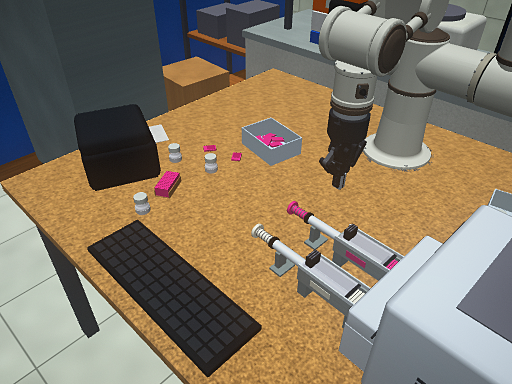

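```bash
python3 - <<'E'
from h import *
s,T=tool()
c=read_camera('wrist');d=read_camera('side')
print(s['eef_pos'],tri(c,(257,222.5),d,(339,189)))
p=s['eef_pos']
print(proj(d,p),proj(d,p+[0,-.011,0]),proj(d,p+[0,.011,0]),proj(c,p),proj(c,p+[0,.011,0]))
# tab by wrist+side
print(tri(c,(257,136),d,(350.65,227.65)))
cc=(210+185/4-.5,100)
E
```

```text
[0.51236802 0.09905117 0.18055395] (array([0.51205427, 0.10551266, 0.18409633]), np.float64(0.0008675783296102976))
[336.32922677 189.21228213] [332.05713619 187.0331032 ] [340.65935288 191.42106479] [258.18928407 230.96759695] [257.30033783 213.69837136]
(array([0.5142522 , 0.14911087, 0.10259599]), np.float64(0.0008274789398659011))
```

```bash
python3 -m inch '{"xyz":[[0.5,0,0],[1.5,0,0],[2.5,0,0],[3.5,0,0],[4.5,0,0],[5.5,0,0],[6,0,0],[6.5,0,0],[6.5,0,0],[6.5,0,0]],"spin":[0,0,0,0,0,0,0,0,0,0],"fingers":[0,0,0,0,0,0,0,0,0,0]}'
python3 - <<'E'
from h import *
s,T=tool();print(s['eef_pos'],s['qd'].round(1))
c=read_camera('wrist'); crop(c,'w6.png',190,80,330,300,3)
s,T=tool();p=s['eef_pos'];print(p)
d=read_camera('side'); crop(d,'s6.png',310,170,390,230,10)
for q in(p,p+[0,0,-.019],np.array([.5142,.149,.105])): print((proj(d,q)-[310,170]+.5)*10,(proj(c,q)-[190,80]+.5)*3)
E
```

```text
t: 3.35
eef_pos: [0.5123, 0.0999, 0.1151]
tool_rot: [-84.8, 90.0, -177.7]
ft_force: [0.7, 0.3, 1.6]
opening: 0.0001
[0.51232784 0.09989173 0.11514196] [ 0.1 -0.6 -0.7 -0.   0.1 -0. ]
[0.51263901 0.09984632 0.11556503]
[233.8114985  429.55948882] [207.67820577 455.38441993]
[223.63603172 493.1322728 ] [206.85073666 419.80400554]
[410.95638493 572.46672512] [203.53966309 200.48961338]
```

View pics/w6.png

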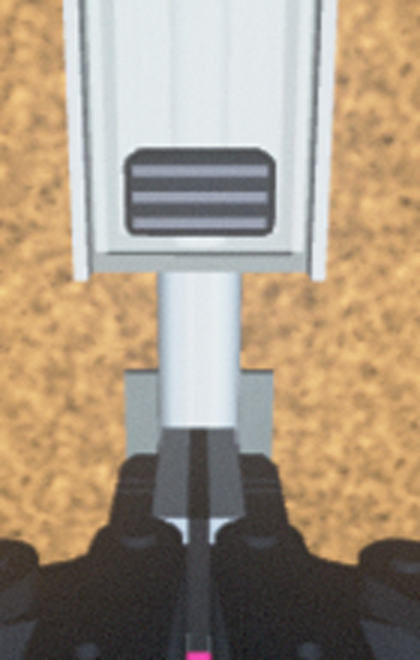

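View pics/s6.png

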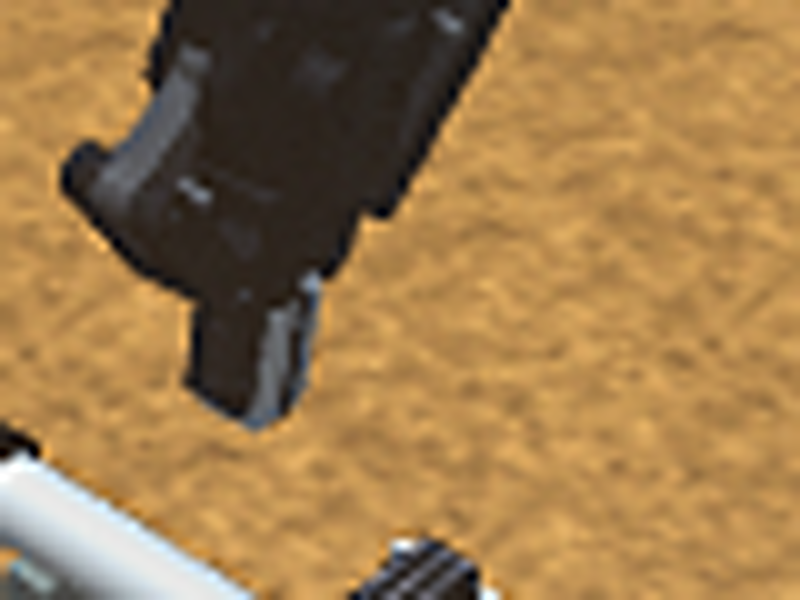

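```bash
python3 -m inch '{"xyz":[[0.3,0,0],[0.7,0,0],[0.7,0,-0.5],[0.7,0,-1],[0.7,0,-1.5],[0.7,0,-2],[0.7,0,-2.5],[0.7,0,-3],[0.7,0,-3.5],[0.7,0,-3.5]],"spin":[0,0,0,0,0,0,0,0,0,0],"fingers":[0,0,0,0,0,0,0,0,0,0]}'
python3 - <<'E'
from h import *
s,T=tool();print(s['eef_pos'],s['ft_force'])
c=read_camera('wrist'); crop(c,'w7.png',190,80,330,300,3)
s,T=tool();p=s['eef_pos'];print(p)
d=read_camera('side'); crop(d,'s7.png',310,180,400,247,9)
for q in(p,p+[0,0,-.019],np.array([.5142,.149,.105])): print((proj(d,q)-[310,180]+.5)*9,(proj(c,q)-[190,80]+.5)*3)
E
```

```text
t: 4.28
eef_pos: [0.5141, 0.1358, 0.1083]
tool_rot: [160.9, 90.0, 68.0]
ft_force: [1.3, -0.5, -0.6]
opening: -0.0001
[0.51406244 0.13579651 0.10825788] [ 1.34030602 -0.48435755 -0.58505918]
[0.51404181 0.13530796 0.10819785]
[324.21707052 388.57957855] [206.11228962 456.53510487]
[313.44650937 445.57690501] [205.42623957 420.97712689]
[369.86074644 425.2200526 ] [203.62930658 386.35643804]
```

View pics/w7.png

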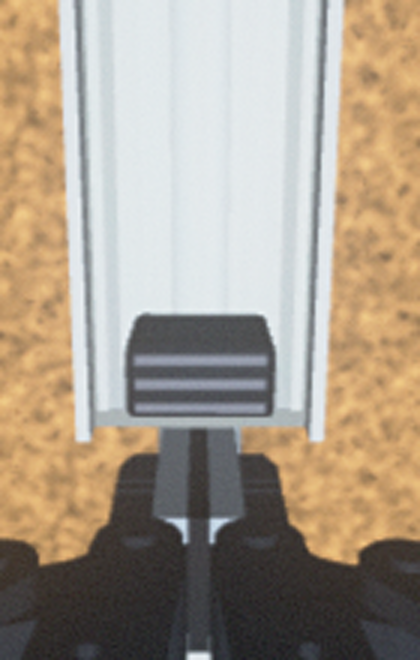

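View pics/s7.png

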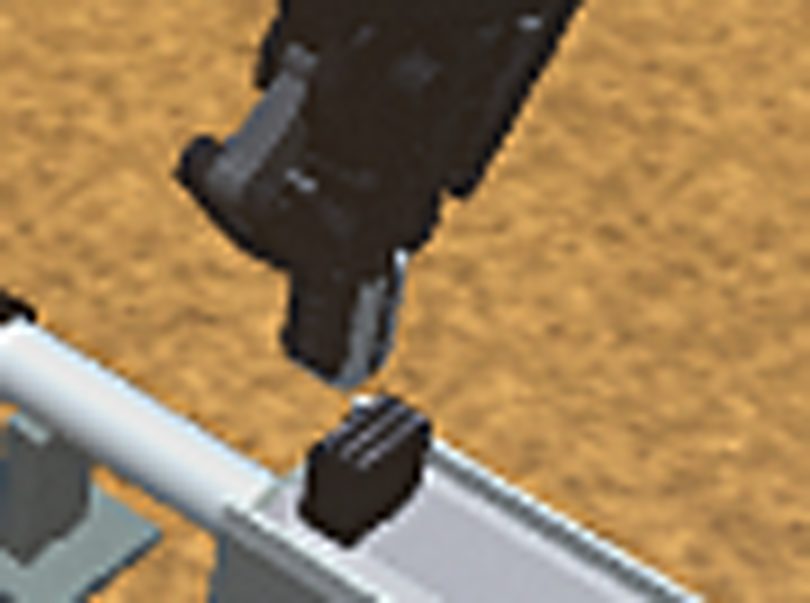

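```bash
python3 - <<'E'
from h import *
s,T=tool();c=read_camera('wrist');d=read_camera('side')
print(s['eef_pos'],tri(c,(256.2,222.8),d,(350.3,220.3)))
print(tri(c,(190+200/3-.5,80+385/3-.5),d,(310+367/9-.5,180+430/9-.5)))
E
```

```text
[0.51406178 0.13500172 0.10821461] (array([0.51336376, 0.14520608, 0.1207396 ]), np.float64(0.000488217566311836))
(array([0.51341435, 0.14788932, 0.102377  ]), np.float64(0.0004918530527561295))
```

```bash
python3 -m inch '{"xyz":[[0,0,1],[0,0,2.3],[0,0,2.3],[0.5,0,2.3],[1,0,2.3],[1.5,0,2.3],[2,0,2.3],[2.5,0,2.3],[2.9,0,2.3],[2.9,0,2.3]],"spin":[0,0,0,0,0,0,0,0,0,0],"fingers":[0,0,0,0,0,0,0,0,0,0]}'
python3 - <<'E'
from h import *
s,T=tool();p=s['eef_pos'];print(p,T.round(3))
c=read_camera('wrist'); crop(c,'w8.png',190,80,330,300,3)
d=read_camera('side'); crop(d,'s8.png',310,180,400,247,9)
E
```

```text
t: 5.32
eef_pos: [0.512, 0.112, 0.0779]
tool_rot: [-88.5, 89.9, 178.6]
ft_force: [-1.1, -0.2, -0.4]
opening: -0.0004
[0.51197648 0.11201145 0.07789503] [[-0.002  0.999 -0.051]
 [ 0.    -0.051 -0.999]
 [-1.    -0.002  0.   ]]
```

View pics/s8.png

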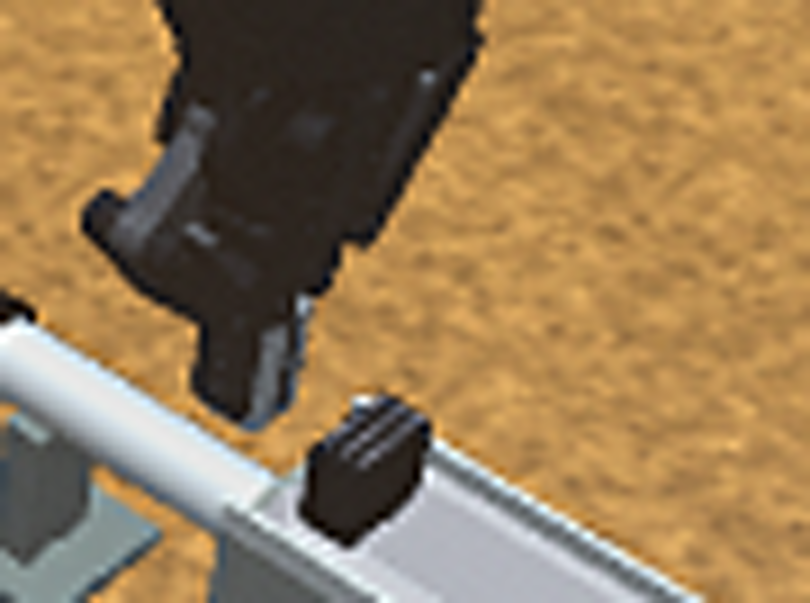

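View pics/w8.png

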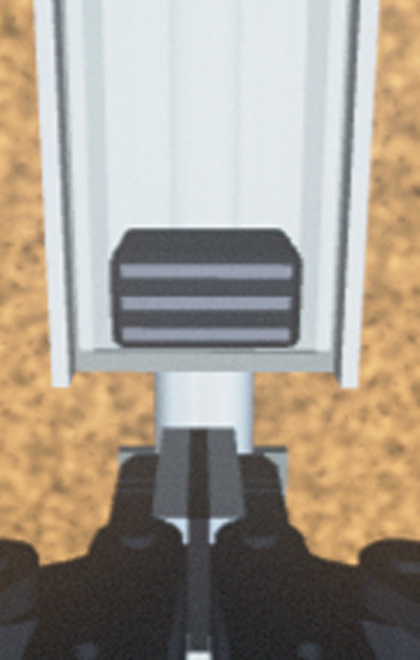

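```bash
python3 - <<'E'
from h import *
c=read_camera('wrist');d=read_camera('side')
print(tri(c,(256.2,222.8),d,(310+277/9-.5,180+408/9-.5)))
E
python3 -m inch '{"xyz":[[0,0,-0.4],[0,0,-0.8],[0,0,-1.2],[0,0,-1.6],[0,0,-2],[0,0,-2.5],[0,0,-3],[0,0,-3.5],[0,0,-4],[0,0,-4]],"spin":[0,0,0,0,0,0,0,0,0,0],"fingers":[0,0,0,0,0,0,0,0,0,0]}'
python3 - <<'E'
from h import *
s,T=tool();p=s['eef_pos'];print(p,T.round(3))
c=read_camera('wrist'); crop(c,'w9.png',190,80,330,300,3)
d=read_camera('side'); crop(d,'s9.png',310,180,400,247,9)
E
```

```text
(array([0.51208319, 0.12276443, 0.09242077]), np.float64(2.0018263176312622e-05))
t: 6.35
eef_pos: [0.515, 0.1528, 0.0792]
tool_rot: [161.8, 90.0, 68.9]
ft_force: [0.1, 0.2, -0.2]
opening: 0.0001
[0.51497752 0.15284011 0.07922461] [[ 0.     0.999 -0.05 ]
 [ 0.001 -0.05  -0.999]
 [-1.     0.    -0.001]]
```

View pics/s9.png

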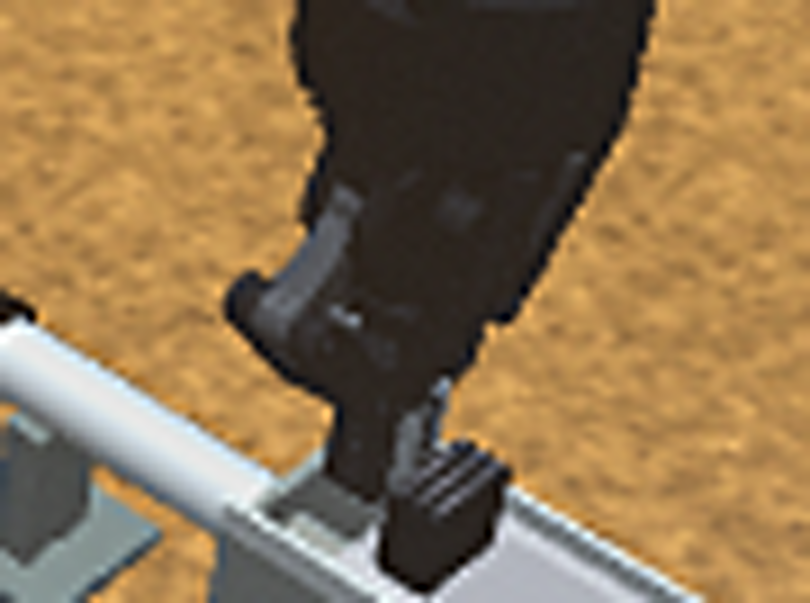

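View pics/w9.png

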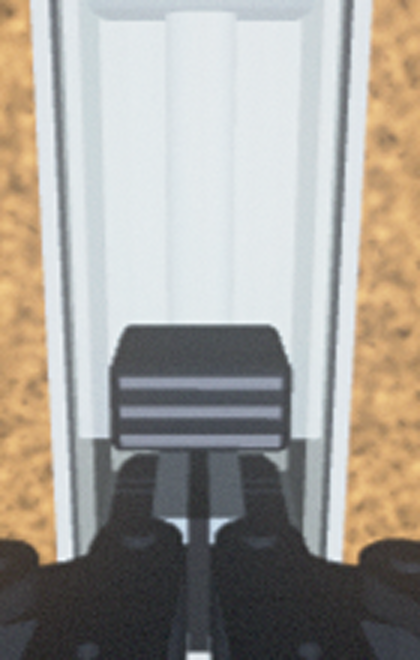

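```bash
python3 -m inch '{"xyz":[[0,0,-0.5],[0,0,-1],[0,0,-1.6],[0,0,-2.3],[0,0,-3],[0,0,-3.7],[0,0,-4.4],[0,0,-5.1],[0,0,-5.6],[0,0,-6]],"spin":[0,0,0,0,0,0,0,0,0,0],"fingers":[0,0,0,0,0,0,0,0,0,0]}'
python3 -m inch '{"xyz":[[0,0,-0.1],[0,0,-0.2],[0,0,-0.3],[0,0,-0.4],[0,0,-0.5],[0,0,-0.6],[0,0,-0.7],[0,0,-0.8],[0,0,-0.8],[0,0,-0.8]],"spin":[0,0,0,0,0,0,0,0,0,0],"fingers":[0,0,0,0,0,0,0,0,0,0]}'
```

```text
t: 7.28
eef_pos: [0.518, 0.2124, 0.0791]
tool_rot: [179.1, 90.0, 86.2]
ft_force: [0.7, -1.4, -1.6]
opening: 0.0001
t: 8.12
eef_pos: [0.5183, 0.2198, 0.0792]
tool_rot: [-141.1, 90.0, 126.0]
ft_force: [0.2, -2.4, -0.9]
opening: 0.0003
```

```bash
python3 -m inch '{"xyz":[[0,0,-0.1],[0,0,-0.2],[0,0,-0.3],[0,0,-0.4],[0,0,-0.4],[0,0,-0.4],[0,0,-0.4],[0,0,-0.4],[0,0,-0.4],[0,0,-0.4]],"spin":[0,0,0,0,0,0,0,0,0,0],"fingers":[0,0,0,0,0,0,0,0,0,0]}'
python3 - <<'E'
from h import *
s,T=tool();p=s['eef_pos'];print(p,s['ft_force'])
c=read_camera('wrist'); cv2.imwrite('pics/w10.png',c['image'][:,:,::-1])
d=read_camera('side'); crop(d,'s10.png',330,180,450,270,6)
E
```

```text
t: 8.95
eef_pos: [0.5183, 0.2199, 0.0793]
tool_rot: [-12.5, 89.6, -105.4]
ft_force: [-2.3, -15.2, 3.6]
opening: 0.0
[0.51833693 0.21992835 0.07925991] [ -2.3377123  -15.18510468   3.61368791]
```

View pics/s10.png

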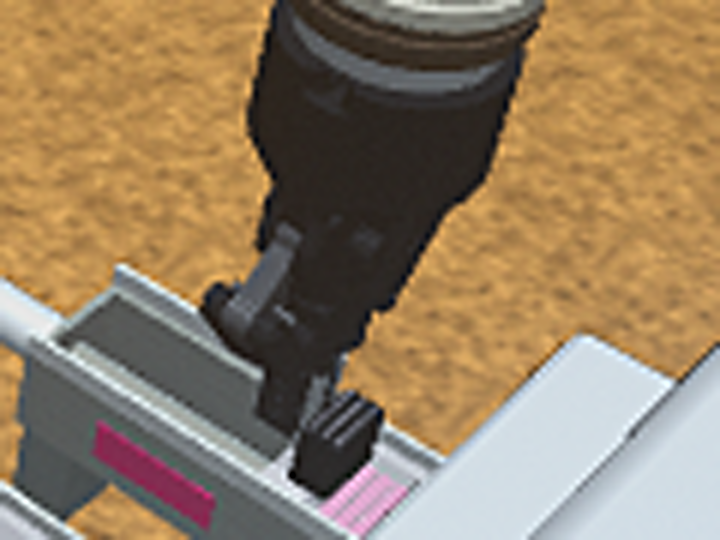

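View pics/w10.png

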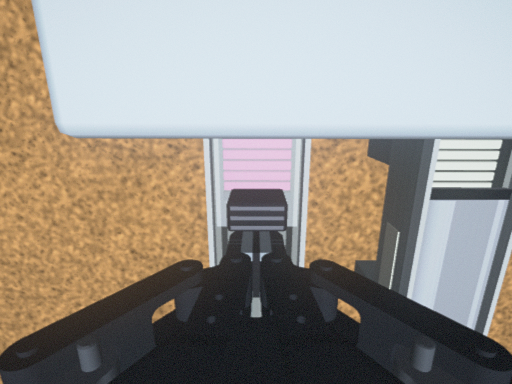

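```bash
python3 -m inch '{"xyz":[[0,0,0.7],[0,0,1.5],[-1,0,2],[-3,0,2.5],[-5,0,4],[-5.5,0,6.5],[-6,0,9.5],[-6,0,12.5],[-6,0,15.5],[-6,0,17.5]],"spin":[0,0,0,0,0,0,0,0,0,0],"fingers":[0,0,0,0.1,0.3,0.6,0.6,0.6,0.6,0.6]}'
python3 -m inch '{"xyz":[[0,0,1.5],[0,0,3],[0,0,4],[0,0,4.4],[0,0,4.4],[0,0,4.4],[0,0,4.4],[0,0,4.4],[0,0,4.4],[0,0,4.4]],"spin":[0,0,0,0,0,0,0,0,0,0],"fingers":[0.6,0.6,0.6,0.6,0.6,0.6,0.6,0.6,0.6,0.6]}'
python3 - <<'E'
from h import *
s,T=tool();p=s['eef_pos'];print(p,T.round(3))
c=read_camera('wrist'); cv2.imwrite('pics/w11.png',c['image'][:,:,::-1])
d=read_camera('side'); crop(d,'s11.png',270,150,370,225,8)
e=read_camera('top'); crop(e,'t11.png',90,130,250,230,5)
print(proj(c,p),(proj(d,p)-[270,150]+.5)*8)
E
```

```text
t: 9.88
eef_pos: [0.51, 0.0469, 0.1406]
tool_rot: [88.5, 89.9, -4.5]
ft_force: [0.3, 0.7, -1.1]
opening: 0.051
t: 10.72
eef_pos: [0.5074, 0.0054, 0.1391]
tool_rot: [-115.2, 90.0, 151.9]
ft_force: [0.2, -0.9, -1.0]
opening: 0.0513
[0.50742372 0.0054146  0.139136  ] [[-0.     0.999 -0.05 ]
 [ 0.    -0.05  -0.999]
 [-1.    -0.    -0.   ]]
[258.18448428 230.97559227] [257.69204049 285.66175976]
```

View pics/s11.png

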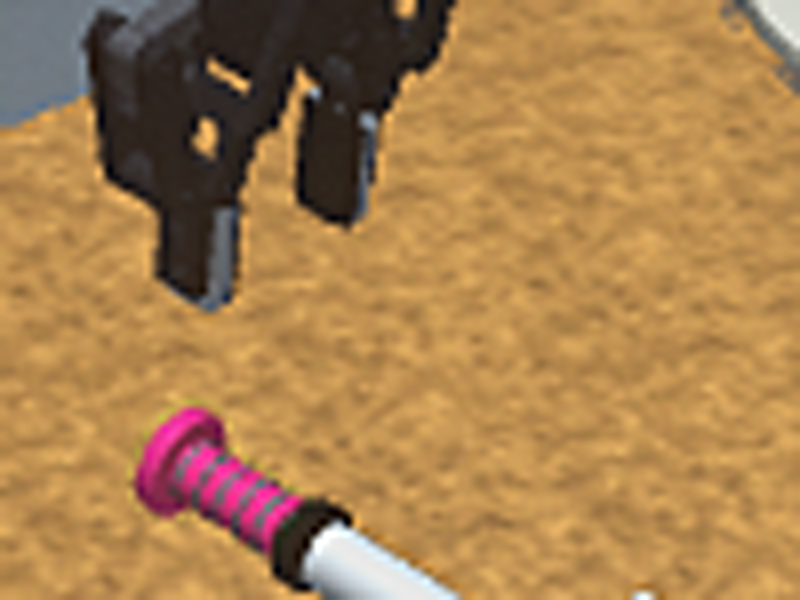

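View pics/w11.png

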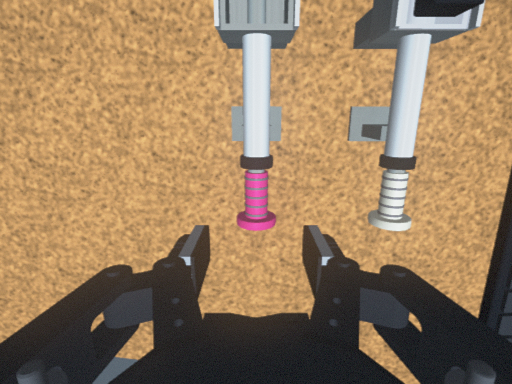

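View pics/t11.png

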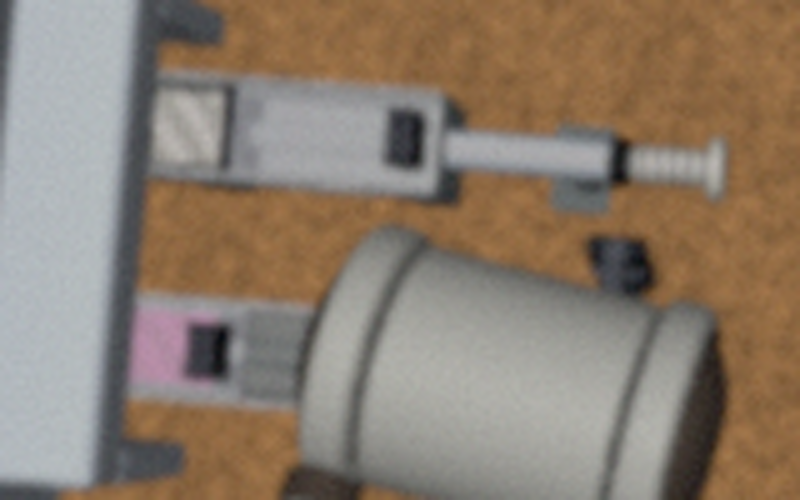

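```bash
python3 - <<'E'
from h import *
s,T=tool();c=read_camera('wrist');d=read_camera('side'); print(s['eef_pos'],s['t'])
S=lambda u,v:(270+(u+.5)/8-.5,150+(v+.5)/8-.5)
for w,q in(((304.5,226),(235,290)),((328,226),(210,308)),((209,226),(373,200)),((186,227),(350,228))):
    print(tri(c,w,d,S(*q)))
print('mouth-side collar & grip by wrist:',plane(c,256.5,163,.058),plane(c,257,218,.058), plane(c,256.5,170,.058))
E
```

```text
[0.50742842 0.00517613 0.13917086] 10.8667
(array([0.53206103, 0.01493282, 0.15636078]), np.float64(0.0008394040907838027))
(array([0.54407564, 0.0151464 , 0.15715408]), np.float64(0.0017103028539310484))
(array([0.48362158, 0.02366248, 0.16749345]), np.float64(0.004094528603026685))
(array([0.46445294, 0.00795179, 0.13752454]), np.float64(0.0022996805653110746))
mouth-side collar & grip by wrist: [0.50786487 0.03189872 0.058     ] [ 0.50590043 -0.01836431  0.058     ] [0.50757195 0.02580812 0.058     ]
```

```bash
python3 -m inch '{"xyz":[[0.5,-0.1,0],[1.5,-0.1,0],[3,-0.1,0],[4.5,-0.1,0],[6,-0.1,0],[7.5,-0.1,0],[8.5,-0.1,0],[9,-0.1,0],[9,-0.1,0],[9,-0.1,0]],"spin":[0,0,0,0,0,0,0,0,0,0],"fingers":[0.6,0.6,0.6,0.6,0.6,0.6,0.6,0.6,0.6,0.6]}'
python3 - <<'E'
from h import *
s,T=tool();p=s['eef_pos'];print(p)
c=read_camera('wrist'); cv2.imwrite('pics/w12.png',c['image'][:,:,::-1])
d=read_camera('side'); crop(d,'s12.png',270,170,350,230,9)
E
```

```text
t: 11.8
eef_pos: [0.5066, 0.005, 0.0493]
tool_rot: [119.5, 90.0, 26.6]
ft_force: [-0.9, -0.9, 0.0]
opening: 0.0515
[0.50657562 0.00498458 0.04927019]
```

View pics/s12.png

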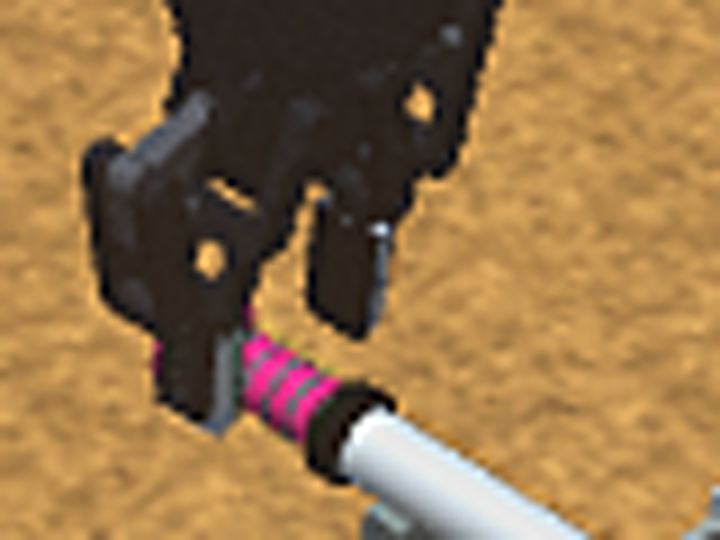

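View pics/w12.png

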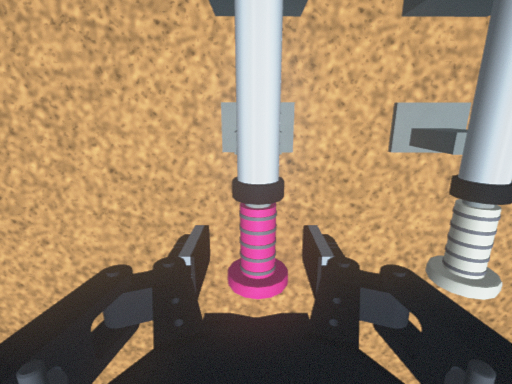

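```bash
python3 -m inch '{"xyz":[[0.4,0,0],[0.9,0,0],[1.4,0,0],[1.9,0,0],[2.3,0,0],[2.3,0,0],[2.3,0,0],[2.3,0,0],[2.3,0,0],[2.3,0,0]],"spin":[0,0,0,0,0,0,0,0,0,0],"fingers":[0.6,0.6,0.6,0.6,0.6,0.6,0.6,0.6,0.6,0.6]}'
python3 - <<'E'
from h import *
s,T=tool();p=s['eef_pos'];print(p)
c=read_camera('wrist'); cv2.imwrite('pics/w13.png',c['image'][:,:,::-1])
d=read_camera('side'); crop(d,'s13.png',270,170,350,230,9)
E
```

```text
t: 12.73
eef_pos: [0.5067, 0.005, 0.0265]
tool_rot: [81.6, 90.0, -11.3]
ft_force: [0.1, 0.3, 0.8]
opening: 0.0513
[0.50673642 0.00496393 0.02647665]
```

View pics/s13.png

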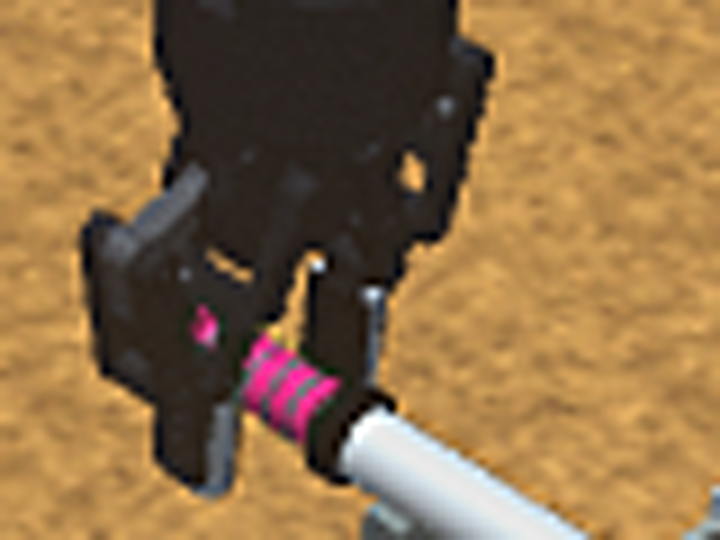

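View pics/w13.png

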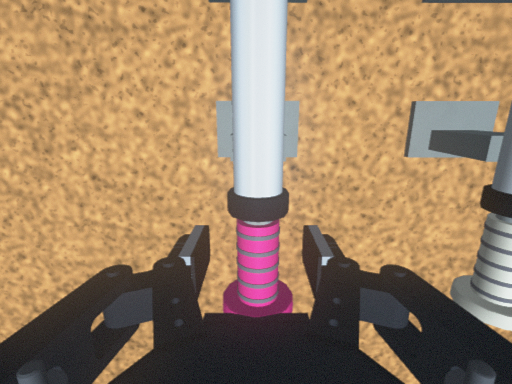

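```bash
python3 -m inch '{"xyz":[[0,0,0],[0,0,0],[0,0,0],[0,0,0],[0,0,0],[0,0,0],[0,0,0],[0,0,0],[0,0,0],[0,0,0]],"spin":[0,0,0,0,0,0,0,0,0,0],"fingers":[0.4,0.3,0.2,0.1,0,0,0,0,0,0]}'
python3 - <<'E'
from h import *
s,T=tool();p=s['eef_pos'];print(p,s['ft_force'],s['opening'])
c=read_camera('wrist'); cv2.imwrite('pics/w14.png',c['image'][:,:,::-1])
d=read_camera('side'); crop(d,'s14.png',270,170,350,230,9)
E
```

```text
t: 13.67
eef_pos: [0.5076, 0.0049, 0.0266]
tool_rot: [89.0, 89.9, -3.9]
ft_force: [6.2, 0.7, -2.6]
opening: 0.0186
[0.50755995 0.00493282 0.0265912 ] [ 6.24852758  0.68392138 -2.63180513] 0.018593907953546398
```

View pics/s14.png

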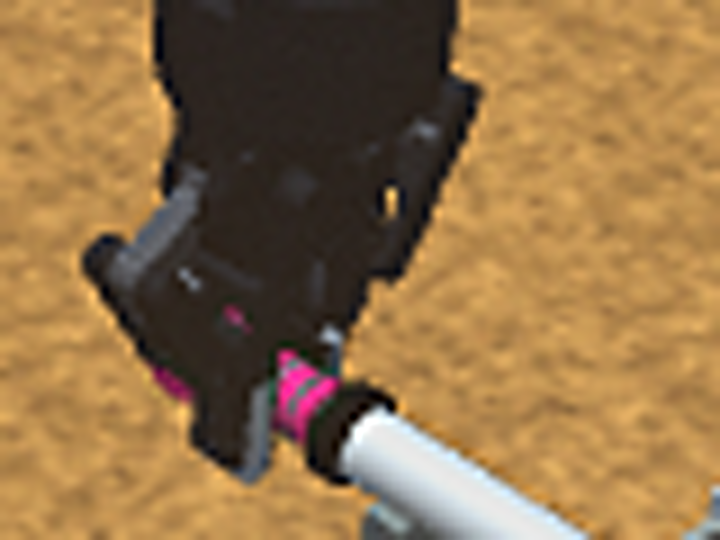

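View pics/w14.png

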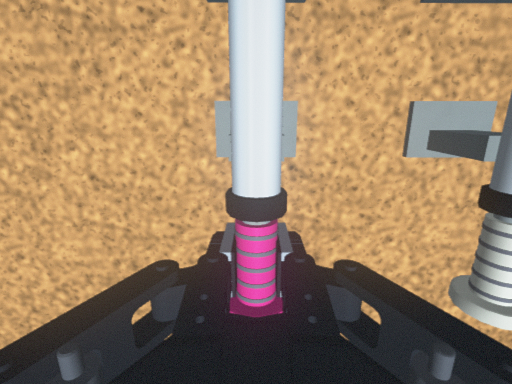

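```bash
python3 -m inch '{"xyz":[[0,0.1,0.2],[0,0.1,0.5],[0,0.1,1],[0,0.1,1.5],[0,0.1,2],[0,0.1,2.5],[0,0.1,3],[0,0.1,3.5],[0,0.1,4],[0,0.1,4]],"spin":[0,0,0,0,0,0,0,0,0,0],"fingers":[0,0,0,0,0,0,0,0,0,0]}'
python3 - <<'E'
from h import *
s,T=tool();p=s['eef_pos'];print(p,s['ft_force'],s['opening'],T.round(3))
c=read_camera('wrist'); cv2.imwrite('pics/w15.png',c['image'][:,:,::-1])
E
```

```text
t: 14.6
eef_pos: [0.5055, -0.0346, 0.0265]
tool_rot: [-178.6, 89.9, 88.4]
ft_force: [2.3, 7.4, 3.7]
opening: 0.0184
[ 0.50546898 -0.0345732   0.02650762] [2.32506711 7.41653076 3.69162281] 0.018373675686124157 [[ 0.     0.999 -0.052]
 [ 0.002 -0.052 -0.999]
 [-1.    -0.    -0.002]]
```

View pics/w15.png

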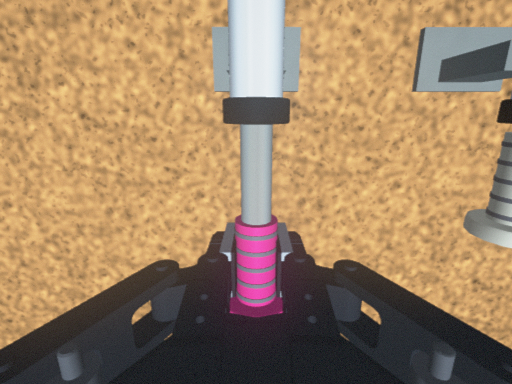

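```bash
python3 -m inch '{"xyz":[[0,0,0.4],[0,0,0.9],[0,0,1.4],[0,0,1.9],[0,0,2.4],[0,0,2.9],[0,0,3.3],[0,0,3.6],[0,0,3.8],[0,0,3.8]],"spin":[0,0,0,0,0,0,0,0,0,0],"fingers":[0,0,0,0,0,0,0,0,0,0]}'
python3 - <<'E'
from h import *
c=read_camera('wrist'); crop(c,'w16.png',190,30,330,240,3)
s,T=tool();p=s['eef_pos'];print(p,s['ft_force'],s['opening'])
d=read_camera('side'); crop(d,'s16.png',270,170,350,230,9)
E
```

```text
t: 15.48
eef_pos: [0.5035, -0.0712, 0.0265]
tool_rot: [-177.4, 89.8, 89.6]
ft_force: [3.0, 10.6, 4.7]
opening: 0.0181
[ 0.50354371 -0.07108992  0.02648192] [ 2.41648779 10.18583051  4.66579946] 0.01803304953986924
```

View pics/w16.png

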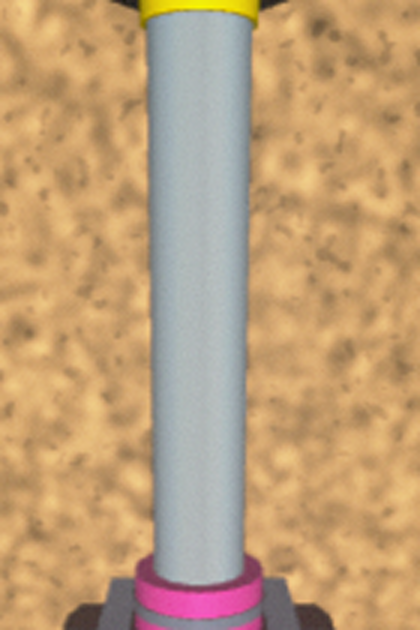

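View pics/s16.png

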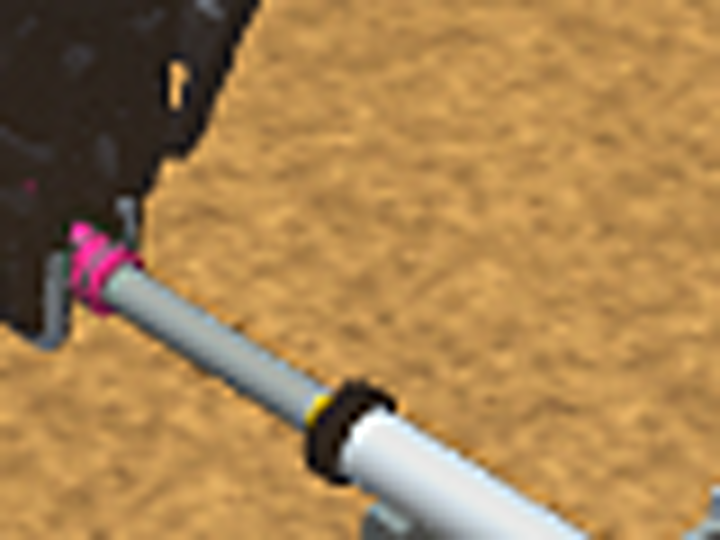

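```bash
python3 -m inch '{"xyz":[[0,0,0.1],[0,0,0.2],[0,0,0.3],[0,0,0.4],[0,0,0.5],[0,0,0.55],[0,0,0.55],[0,0,0.55],[0,0,0.55],[0,0,0.55]],"spin":[0,0,0,0,0,0,0,0,0,0],"fingers":[0,0,0,0,0,0,0,0,0,0]}'
python3 - <<'E'
from h import *
c=read_camera('wrist'); crop(c,'w17.png',190,0,330,120,5)
s,T=tool();p=s['eef_pos'];print(p,s['ft_force'],s['opening'],np.hypot(p[0]-.5076,p[1]-.0049),s['qd'].round(2))
d=read_camera('side'); crop(d,'s17.png',290,190,330,230,14)
E
```

```text
t: 16.42
eef_pos: [0.5033, -0.0762, 0.0265]
tool_rot: [-177.4, 89.8, 89.6]
ft_force: [3.0, 12.3, 4.9]
opening: 0.0182
[ 0.503277   -0.07624075  0.02648948] [ 2.26881877 11.2835307   4.60112599] 0.018377780235880367 0.08125583056979632 [-0.02 -0.04 -0.04 -0.07  0.    0.07]
```

View pics/w17.png

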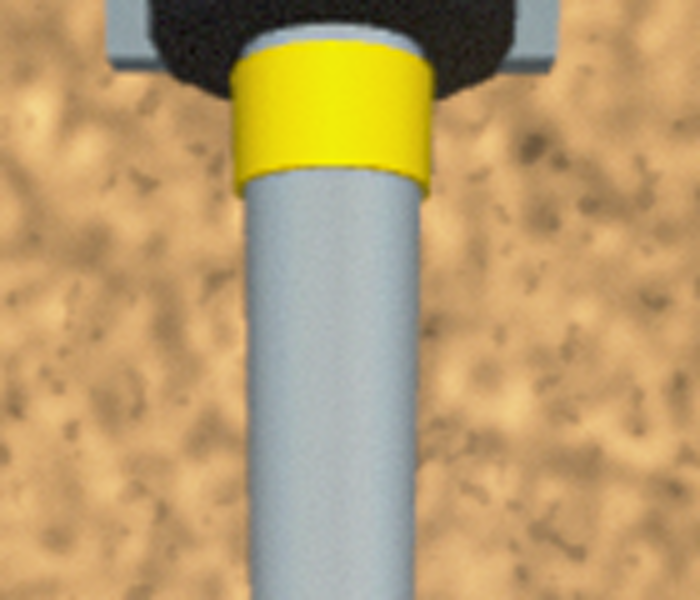

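View pics/s17.png

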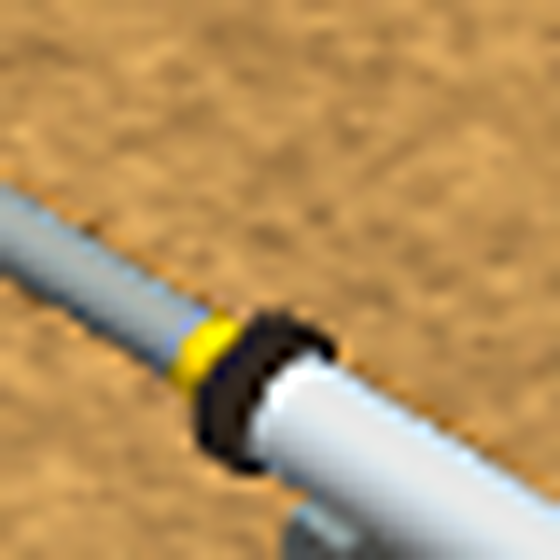

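```bash
python3 -m inch '{"xyz":[[0,0,0.05],[0,0,0.05],[0,0,0.05],[0,0,0.05],[0,0,0.05],[0,0,0.05],[0,0,0.05],[0,0,0.05],[0,0,0.05],[0,0,0.05]],"spin":[0,0,0,0,0,0,0,0,0,0],"fingers":[0,0,0,0,0,0,0,0,0,0]}'
python3 - <<'E'
from h import *
c=read_camera('wrist'); crop(c,'w18.png',190,0,330,120,5)
s,T=tool();p=s['eef_pos'];print(s['t'],p,s['ft_force'],s['opening'],np.hypot(p[0]-.5076,p[1]-.0049))
e=read_camera('top'); cv2.imwrite('pics/t18.png',e['image'][:,:,::-1])
d=read_camera('side'); cv2.imwrite('pics/s18.png',d['image'][:,:,::-1])
E
```

```text
t: 17.35
eef_pos: [0.5032, -0.0767, 0.0265]
tool_rot: [-177.3, 89.8, 89.8]
ft_force: [3.3, 11.6, 6.1]
opening: 0.0187
17.4 [ 0.50324245 -0.07666243  0.02646929] [ 2.63984584 12.0634463   5.26748121] 0.01810594695204743 0.08167874584597644
```

View pics/w18.png

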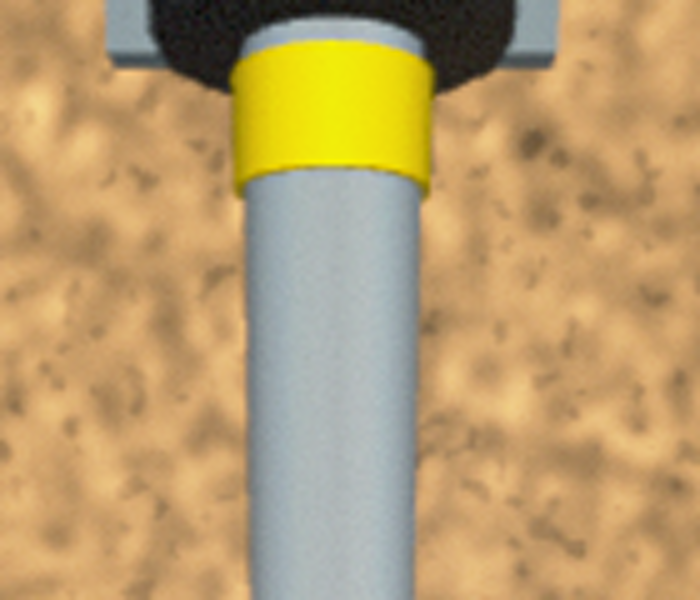

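View pics/t18.png

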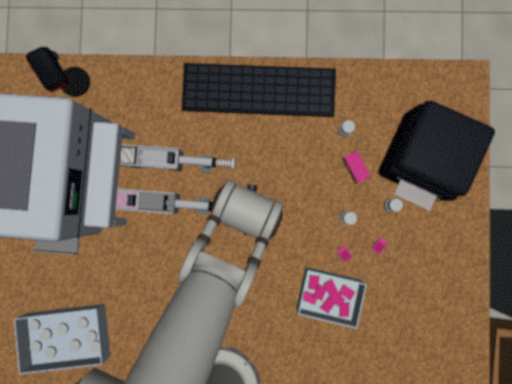

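View pics/s18.png

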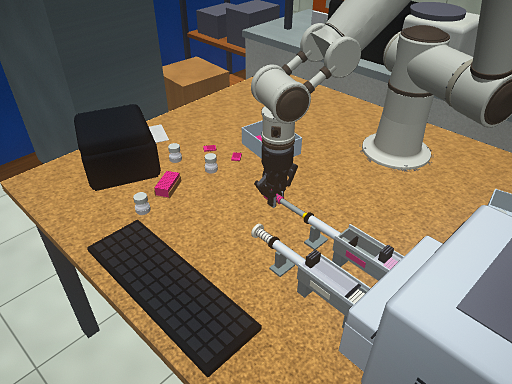

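```bash
python3 -c "
from cell import finish_job
print(finish_job())"
```

```text
the job is handed in; nothing more can be done
None
```

The job is done and handed in at about 17.5 s. The pink cover is fully open, and the arm is holding the pink rod with the yellow ring just clear of the collar.

- **Cover:** I pushed the tab with shut fingers until it hit its stop. The push force rose from about 2 N to 15 N with no further movement, at the position I had worked out for fully open. The last pictures show the tab still there and the slot open.
- **Rod:** I gripped it (opening about 18 mm) and drew it out about 81.7 mm, going by how far the tool travelled. The spring pull read about 12 N. In the last wrist picture the whole ring is out, with 1–2 mm of bare rod between it and the collar. It held steady through the last check.
- **Everything else:** the white magazine and the loose items look unmoved in the last top and side pictures.

**One disagreement:** the shut fingertips stood about 13 mm behind the reported tool point, not 19 mm ahead of it as specified. I saw this in the side and wrist pictures, and the fingers also passed over the tab without touching it at the height first tried. I set the pushing and gripping heights from the pictures instead.

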